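Weed out the sticking coaster holder

ROBOT

A 7-joint arm with a two-finger parallel gripper is mounted at the origin on the work surface. World frame = base frame: x ahead of the robot, y to its left, z up, the work surface at z = 0. Lengths are in m, angles in rad, forces in N, time in s.
With the tool pointing down it reaches from about 0.425 to 1.025 m from the base axis. Payload 3.6 kg.
Tool frame: the origin (TCP) lies midway between the tips of the shut fingers; the grasp point (between the pads) lies 19 mm behind it; z points along the fingers, y is the direction in which the jaws open and shut (so a half turn about z gives the same grasp; the last joint's range is limited). The gripper opens to 85 mm and grips with 20 to 120 N. Pads are 22 mm wide; open, the fingers measure 114 mm over their backs; the gripper's body (76 mm by 85 mm) begins 54 mm behind the grasp point. The pads swing forward as they close: fully open they stand 13 mm farther back than shut.
Start: joints at [-1.274, 0.591, 0.048, 1.609, -0.033, 0.943, -0.034], TCP at [0.275, 0.671, 0.231] pointing down, gripper open.
Joint ranges: [-2.69, 2.69], [-0.47, 2.24], [-1.27, 1.36], [0.19, 2.51], [-1.53, 4.68], [0.08, 2.07], [-3.09, 3.09]. Speed limits (rad/s): [2.57, 2.57, 3.14, 3.14, 3.14, 3.14, 3.14].

INTERFACE

Orientations are given as a unit quaternion [x, y, z, w].
In Python, from station import robot, eyes gives the robot as it stands.
- The arm moves only by the shell command python3 -m crank 'ROWS' [OPENING]. ROWS is a JSON object of lists of equal length, an entry for each row: "slide": the shift along the tool's x, y, z scaled (see below), a list of three; "twist": the turn, a rotation vector about the tool's x, y, z scaled (see below), a list of three. A call has 1 to 10 rows; each row is the pose to reach, as a shift and turn from the pose measured when the call began, along the tool's axes at that moment, turning the shorter way round; what a row does not reach only later rows make up. The controller multiplies each number of a shift by 0.25 m and each number of a turn by 180 degrees. A row lasts 1/8 s, in which the tool goes at most 62.5 mm and 10.7 degrees, less where a joint would pass 70% of its speed; a pose out of reach is approached as far as the arm can. A call with a number of a shift or a turn outside -1 to 1 is refused whole. A call with a gripper value outside its range is refused whole. OPENING is the opening, from 0 (shut) to 1 (fully open), set as the call begins (- or left out, the last holds). The fingers move at their own pace and stop on an object; the grip force is fixed at half the most. Time passes only in rows, so rows that repeat a pose let the fingers close. It gives the time, the measured TCP pose, the force and the opening at its end, in the units of the state.
- robot.get_state(): the state, without advancing time (a new reading comes with each control period).
- eyes.snapshot(name): name is "side" or "top"; returns a dict with "color" (480x640x3 uint8, red, green, blue), "range_z" (480x640 float32, m along the optical axis (not along the pixel's ray), 0 where there is no reading), "fovy" (degrees; the focal length in pixels is half the picture's height over the tangent of half this angle, whatever the lens; pixels are square), "cx", "cy" (the principal point, pixels), "D" ([k1, k2, p1, p2, k3] as OpenCV has them; the pictures are not rectified), "T" (4x4, takes a point from camera to world coordinates). Camera axes: x right, y down, z forward; pixel columns grow to the right and rows downward; lengths in m; the calibration is good to about 2 mm. A picture is of the moment at which its call begins.
- robot.close_job(): hands the job in, once; it reports no verdict.
The state is a dict: "time_s": time; "qpos": joint angles; "qd": joint speeds; "joint_efforts": joint torques, N m; "ee_pos": TCP position; "tool_rot": TCP orientation; "contact_force": force on the tool from outside, world axes, zero at the start; "ft_torque": the same for the moment, N m; "finger_gap": finger opening in m.
Only numpy, scipy, OpenCV 4.12 (cv2) and the standard library are available. Lean on these libraries where they do the work, as an engineer would, in place of code of your own. Each camera call takes 0.05 s, during which the arm holds its last target.

TASK

Before the resin class, try the two coaster holders, the one on the robot's left first: by its blue tab slide the jaw away from the cork pad as far as it will go, then fully home again, and then do the same with the right one. One jaw runs free to its end block and the other sticks about halfway: stand the loose red cup, upside down as it is, in the middle of the cork pad of the holder that sticks, let go, and leave the other things on the table where they are.

Things in the scene. Friction and masses are not known exactly. Their poses are not given: they have to be found in the camera images.
- jaw_1 (a joint): how far the jaw is open, in m: 0 = fully home (next to the pad); it grows as the jaw slides away from the pad. A free jaw runs 0.080 to its end block; a jaw that binds stops hard about halfway, near 0.040. Friction about 2 N; it stays where it is left. The holders look alike, and only one of them binds. At the start the jaws are 0 to 12 mm open.
- jaw_2 (a joint): how far the jaw is open, in m: 0 = fully home (next to the pad); it grows as the jaw slides away from the pad. A free jaw runs 0.080 to its end block; a jaw that binds stops hard about halfway, near 0.040. Friction about 2 N; it stays where it is left. The holders look alike, and only one of them binds. At the start the jaws are 0 to 12 mm open.
- tab_1 (a point): top centre of the blue upright tab on the aluminium jaw block: tab 16 mm along the slide, 24 mm across, its top 72 mm and its foot 27 mm above the table; the block under it is 38 mm along the slide, 68 mm across. Same axes as the pad. With the jaw fully home this point is 72 mm along +x from the pad centre. Moves with the jaw.
- tab_2 (a point): top centre of the blue upright tab on the aluminium jaw block: tab 16 mm along the slide, 24 mm across, its top 72 mm and its foot 27 mm above the table; the block under it is 38 mm along the slide, 68 mm across. Same axes as the pad. With the jaw fully home this point is 72 mm along +x from the pad centre. Moves with the jaw.
- pad_1 (a point): top centre of a holder's round cork pad (diameter 74 mm, 16 mm above the table), where a coaster normally sits. x points from the pad to the jaw (the jaw's opening direction), z up. The base is plywood 230 x 80 x 12 mm, fixed to the table; its middle lies 72 mm along +x from here. Pad and jaw named _1 belong to one holder.
- pad_2 (a point): top centre of a holder's round cork pad (diameter 74 mm, 16 mm above the table), where a coaster normally sits. x points from the pad to the jaw (the jaw's opening direction), z up. The base is plywood 230 x 80 x 12 mm, fixed to the table; its middle lies 72 mm along +x from here. Pad and jaw named _2 belong to one holder.
- red_cup: small red plastic cup standing upside down on its rim, loose, with nothing on it: 48 mm tall, rim 46 mm in diameter and 6 mm high, above it tapering from 42 to 35 mm at the top, about 40 g. Origin: centre of its underside (the rim); z up. (The red cups that carry brown card discs are fixed and not meant.)
- blue_cup: blue mixing cup with a stirring stick, 68 mm wide, 85 mm tall (stick to about 160 mm). A bystander.
- clear_cup: clear mixing cup with a stirring stick, same size. A bystander.
- level: red spirit level lying flat, 230 x 40 x 22 mm, long side along its y. A bystander.
Not all that is in view belongs to the job. What is shaped like the red_cup but purple or yellow is not meant.

How it is judged:
On the way, in this order (a step that is already met when the one before it is completed fails the run):
1. the left holder's jaw is slid out as far as it goes (within 10 mm) (((y of pad_1 in the frame of pad_2 above 0 m and value of joint jaw_1 above 0.07 m) or (y of pad_1 in the frame of pad_2 below 0 m and value of joint jaw_2 above 0.03 m))), for 0.1 s.
2. the left holder's jaw is back home (within 10 mm) (((y of pad_1 in the frame of pad_2 above 0 m and value of joint jaw_1 below 0.01 m) or (y of pad_1 in the frame of pad_2 below 0 m and value of joint jaw_2 below 0.01 m))), for 0.1 s.
3. the right holder's jaw is slid out as far as it goes (within 10 mm) (((y of pad_1 in the frame of pad_2 above 0 m and value of joint jaw_2 above 0.03 m) or (y of pad_1 in the frame of pad_2 below 0 m and value of joint jaw_1 above 0.07 m))), for 0.1 s.
4. the right holder's jaw is back home (within 10 mm) (((y of pad_1 in the frame of pad_2 above 0 m and value of joint jaw_2 below 0.01 m) or (y of pad_1 in the frame of pad_2 below 0 m and value of joint jaw_1 below 0.01 m))), for 0.1 s.
At the end, for the whole second after the job is handed in: Both jaws are home (within 10 mm); the red cup stands at rest, upside down as it began (within 10 degrees), on the cork pad of the holder whose jaw sticks, its middle within 20 mm of the pad's middle (value of joint each of jaw_1, jaw_2 below 0.01 m and horizontal distance between red_cup and pad_2 below 0.02 m and z of red_cup in the frame of pad_2 between -0.006 and 0.006 m and angle between red_cup's own z axis and vertical below 0.17 rad and linear speed of red_cup below 0.02 m/s); the robot touches nothing.
It fails at once if the blue mixing cup is shoved or knocked over (distance of blue_cup from where it was at the start of the episode above 0.04 m or angle between blue_cup's own z axis and vertical above 0.5 rad).
It fails at once if the clear mixing cup is shoved or knocked over (distance of clear_cup from where it was at the start of the episode above 0.04 m or angle between clear_cup's own z axis and vertical above 0.5 rad).
It fails at once if the spirit level is shoved or knocked over (distance of level from where it was at the start of the episode above 0.04 m or angle between level's own z axis and vertical above 0.5 rad).
It also fails if it takes over 69 s, if anything falls off the work surface, if the arm or the gripper's body presses on something with over 40 N, if the wrist force passes 120 N, or if a joint passes its speed limit or range.

## Working session

There is one attempt and no reset: what is moved stays moved. The work goes in short steps, Python scripts to look and compute and a shell command to move; the robot and the scene stay as the last step left them, time stands still between calls to the robot, and variables do not carry over. Pictures are saved under pics/ and viewed, and the job is handed in when it is done.

```bash
ls; mkdir -p pics; python3 - <<'E'
from station import robot, eyes
import cv2,numpy as np,pickle
print(robot.get_state())
for n in("top","side"):
    s=eyes.snapshot(n); pickle.dump(s,open(f"{n}0.pkl","wb"))
    cv2.imwrite(f"pics/{n}0.png",s["color"][:,:,::-1]); print(n,s["fovy"],s["cx"],s["cy"],s["D"],np.round(s["T"],3).tolist())
E
```

```text
pics
{'time_s': 0.0, 'qpos': array([-1.27447859,  0.59213583,  0.04829302,  1.60985219, -0.03331232,
        0.94269695, -0.03373788]), 'qd': array([ 1.13181181e-05,  7.31574566e-04, -7.05937465e-05,  1.20990052e-03,
       -1.90648479e-03,  1.37855750e-03, -3.14388327e-04]), 'joint_efforts': array([-6.82353289e-05, -5.48687768e+01,  1.54630937e+00, -1.98124319e+01,
        9.42314422e-03,  8.78617197e-03,  6.74236517e-06]), 'ee_pos': array([0.27518187, 0.66983434, 0.23011754]), 'tool_rot': array([ 1.93657251e-01,  9.81068581e-01, -1.13187401e-03, -1.64323689e-04]), 'contact_force': array([ 0.08129583,  0.82755061, -0.08595097]), 'ft_torque': array([ 0.00620503, -0.01464196, -0.0245455 ]), 'finger_gap': 0.08544901964232551}
top 46.70127522290586 321.34536437451527 239.53112287383485 [-0.11829822  0.          0.          0.          0.        ] [[-0.03, -0.987, 0.155, 0.483], [-1.0, 0.029, -0.01, -0.019], [0.005, -0.155, -0.988, 0.99], [0.0, 0.0, 0.0, 1.0]]
side 49.82524438676003 315.1162416465605 229.563046349438 [-0.07486525  0.          0.          0.          0.        ] [[0.992, -0.041, 0.117, 0.481], [-0.123, -0.469, 0.875, -0.912], [0.019, -0.882, -0.47, 0.566], [0.0, 0.0, 0.0, 1.0]]
```

View pics/top0.png

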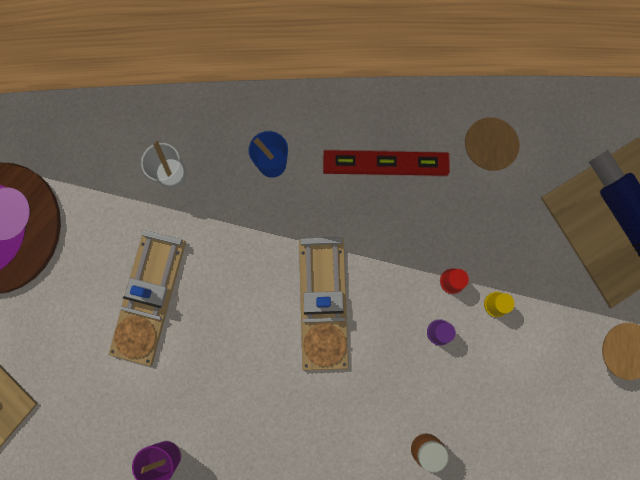

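View pics/side0.png

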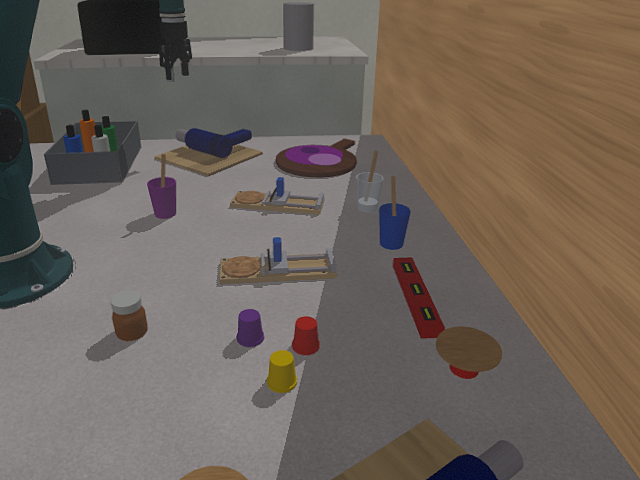

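Top view: the left holder has its pad at (135,338) and tab at (141,292); the right holder has its pad at (325,345) and tab at (323,301). Candidates for the red cup are:
- the red cup with a bare top at (454,281)
- the red cup under the disc at (492,144), seen red in side view at (464,371)
- the disc at (630,350)
- the purple cup at (441,332)
- the yellow cup at (499,304)
- the red spirit level at (386,162)

I choose (454,281) because it is red and carries nothing. Next I'll measure it and check it in a crop.

```bash
cat > h.py <<'E'
import cv2,numpy as np,pickle
from scipy.spatial.transform import Rotation as R
def cloud(s):
    f=240/np.tan(np.radians(s["fovy"])/2)
    K=np.array([[f,0,s["cx"]],[0,f,s["cy"]],[0,0,1]])
    v,u=np.mgrid[0:480,0:640]
    p=cv2.undistortPoints(np.stack([u,v],-1).reshape(-1,1,2).astype(float),K,np.array(s["D"])).reshape(480,640,2)
    z=s["range_z"]; P=np.dstack([p[...,0]*z,p[...,1]*z,z])
    T=np.array(s["T"]); W=P@T[:3,:3].T+T[:3,3]; W[z<=0]=np.nan
    return W
def hsv(s): return cv2.cvtColor(s["color"],cv2.COLOR_RGB2HSV)
def blue(s,box):
    H=hsv(s);m=(H[...,0]>100)&(H[...,0]<125)&(H[...,1]>140)&(H[...,2]>60)
    b=np.zeros_like(m);b[box[1]:box[3],box[0]:box[2]]=1
    return m&b
def rect(P):
    (c,wh,a)=cv2.minAreaRect(np.float32(P[:,:2]*1000)); return np.round(c,1),np.round(wh,1),round(a,1)
E
python3 - <<'E'
from h import *
S={n:pickle.load(open(n+"0.pkl","rb")) for n in("top","side")}
bx={"top":{"L":(105,225,190,370),"R":(290,230,355,375)},"side":{"L":(225,170,330,220),"R":(212,230,342,290)}}
for n,s in S.items():
    W=cloud(s);H=hsv(s)
    for k,b in bx[n].items():
        w=W[blue(s,b)]; t=w[(w[:,2]>0.066)&(w[:,2]<.08)]
        print(n,k,"tab",len(w),len(t),np.nanmedian(t,0).round(4),np.nanmax(w[:,2]), rect(t))
        m=(H[...,0]>4)&(H[...,0]<20)&(H[...,1]>90);q=np.zeros_like(m);q[b[1]:b[3],b[0]:b[2]]=1
        w=W[m&q];
        # whole base
        c=W[b[1]:b[3],b[0]:b[2]].reshape(-1,3);c=c[(c[:,2]>.009)&(c[:,2]<.1)]
        print("  base",rect(c),"brown z",np.nanmedian(w[:,2]))
    r=((H[...,0]<6)|(H[...,0]>174))&(H[...,1]>150)
    q=np.zeros_like(r); 
    if n=="top": q[262:300,435:475]=1
    else: q[310:360,288:325]=1
    w=W[r&q]; t=w[w[:,2]>.044]
    print(n,"cup",len(w),np.nanmax(w[:,2]),((np.nanmin(t,0)+np.nanmax(t,0))/2).round(4),np.nanmedian(t,0).round(4), (np.nanmax(t,0)-np.nanmin(t,0)).round(3))
s=S["top"]["color"];a=cv2.resize(s[215:385,90:370],None,fx=2.5,fy=2.5);b=cv2.resize(s[250:350,420:520],None,fx=2.5,fy=2.5)
c=np.zeros((680,700,3),np.uint8);c[:425]=a;c[428:678,:250]=b;c[428:678,260:]=cv2.resize(S["side"]["color"][300:400,230:406],(440,250))
cv2.imwrite("pics/crop0.png",cv2.resize(c,(618,600))[:,:,::-1])
E
```

```text
top L tab 167 117 [0.5492 0.2818 0.0711] 0.07548597443592253 (array([549.4, 282. ]), array([23.1, 14.2]), 75.1)
  base (array([542.2, 284.7]), array([ 81.5, 229.8]), 74.6) brown z 0.012385974292788204
top R tab 127 126 [ 0.5243 -0.0283  0.0712] 0.07578861236750567 (array([523.8, -28.9]), array([21.4, 15. ]), 88.6)
  base (array([523.9, -28.7]), array([228.8,  80.2]), 0.2) brown z 0.01273907657244333
top cup 547 0.052378890090200914 [ 0.5555 -0.2612  0.0482] [ 0.5555 -0.2608  0.0475] [0.035 0.035 0.008]
side L tab 35 20 [0.5491 0.2779 0.0718] 0.07509103989185384 (array([549.1, 278.4]), array([19.5, 12.5]), 86.1)
  base (array([565.4, 370.6]), array([263.5, 230. ]), 75.8) brown z 0.016125843073727053
side R tab 60 37 [ 0.5245 -0.0309  0.0719] 0.07328316737218576 (array([525.1, -28.3]), array([22.5, 11.7]), 86.7)
  base (array([524.4, -27.5]), array([229.8,  84. ]), 0.5) brown z 0.015605627934746902
side cup 825 0.04996478682269567 [ 0.5566 -0.2624  0.047 ] [ 0.5567 -0.2628  0.0477] [0.034 0.036 0.006]
```

View pics/crop0.png

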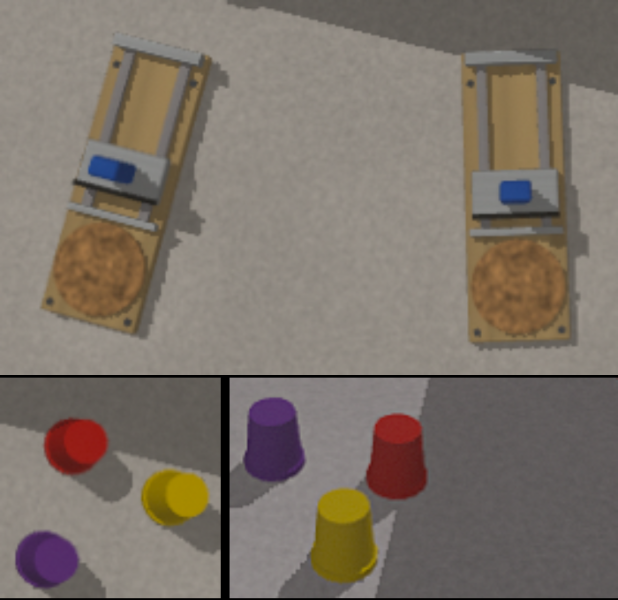

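The crop confirms the target: the bare red cup stands at top (454,281), about (0.556,-0.262), with yellow and purple lookalikes beside it. The left holder opens along -15.4° and the right one along about 0°. Next: heights, neighbours, and the first move.

```bash
cat >> h.py <<'E'
def rel(st,pos,yaw):
    "target TCP pos with tool down and tool-y heading yaw(deg) (mod 180) -> slide, twist units"
    R0=R.from_quat(st["tool_rot"]); best=None
    for a in(yaw,yaw+180):
        a=np.radians(a); y=np.array([np.cos(a),np.sin(a),0]); z=np.array([0,0,-1.]); x=np.cross(y,z)
        t=(R0.inv()*R.from_matrix(np.stack([x,y,z],1))).as_rotvec()
        if best is None or np.linalg.norm(t)<np.linalg.norm(best): best=t
    return np.round(R0.inv().apply(np.array(pos)-st["ee_pos"])/.25,3),np.round(best/np.pi,4)
E
python3 - <<'E'
from h import *
from station import robot
s=pickle.load(open("top0.pkl","rb"));W=cloud(s);H=hsv(s)
for nm,u,v in(("endblkL",161,237),("endblkR",321,241),("barL",140,312),("barR",325,319),("jawblk",311,303),("padL",135,338),("padR",325,345)): print(nm,W[v,u].round(3))
for nm,b in(("purple",(425,315,460,350)),("yellow",(480,288,518,322))):
    w=W[b[1]:b[3],b[0]:b[2]].reshape(-1,3);w=w[w[:,2]>.044];print(nm,w.mean(0).round(3))
for nm,b in(("blue",(245,125,292,182)),("clear",(138,138,188,190))):
    w=W[b[1]:b[3],b[0]:b[2]].reshape(-1,3);w=w[w[:,2]>.03];print(nm,w.min(0).round(3),w.max(0).round(3))
st=robot.get_state();print(rel(st,(.5492,.282,.14),74.6))
E
```

```text
endblkL [0.647 0.255 0.024]
endblkR [ 0.632 -0.028  0.025]
barL [0.516 0.292 0.021]
barR [ 0.496 -0.031  0.022]
jawblk [ 0.524 -0.008  0.027]
padL [0.471 0.302 0.018]
padR [ 0.451 -0.03   0.018]
purple [ 0.467 -0.232  0.048]
yellow [ 0.512 -0.338  0.048]
blue [0.749 0.025 0.03 ] [0.817 0.092 0.158]
clear [0.733 0.209 0.03 ] [0.801 0.275 0.158]
(array([-1.603, -1.018,  0.363]), array([-0.0007, -0.    , -0.0385]))
```

```bash
python3 -m crank '{"slide":[[-0.15,-0.1,0],[-0.35,-0.22,0],[-0.55,-0.35,0],[-0.75,-0.48,0],[-0.95,-0.6,0],[-1,-0.63,0]],"twist":[[0,0,-0.01],[0,0,-0.02],[0,0,-0.03],[0,0,-0.0385],[0,0,-0.0385],[0,0,-0.0385]]}' 1
python3 - <<'E'
from h import *
from station import robot
st=robot.get_state();print(rel(st,(.5492,.282,.10),74.6))
E
```

```text
time_s: 0.85
ee_pos: [0.4502, 0.4236, 0.2303]
tool_rot: [0.138, 0.99, -0.003, 0.001]
contact_force: [-0.0, -0.0, 0.3]
finger_gap: 0.0853
(array([-0.535, -0.434,  0.524]), array([-0.0016,  0.0006, -0.0026]))
```

```bash
python3 -m crank '{"slide":[[-0.15,-0.12,0.1],[-0.3,-0.24,0.25],[-0.45,-0.36,0.4],[-0.535,-0.434,0.524],[-0.535,-0.434,0.524],[-0.535,-0.434,0.524]],"twist":[[0,0,0],[0,0,0],[-0.0016,0,-0.0026],[-0.0016,0,-0.0026],[-0.0016,0,-0.0026],[-0.0016,0,-0.0026]]}' 1
python3 - <<'E'
from h import *
from station import robot
st=robot.get_state();print(rel(st,(.5492,.282,.036),74.6))
E
```

```text
time_s: 1.6
ee_pos: [0.5486, 0.2842, 0.1004]
tool_rot: [0.133, 0.991, 0.001, 0.001]
contact_force: [0.5, -0.5, -0.0]
finger_gap: 0.0856
(array([-0.004, -0.008,  0.258]), array([0.0005, 0.0003, 0.0006]))
```

```bash
python3 -m crank '{"slide":[[-0.004,-0.008,0.1],[-0.004,-0.008,0.2],[-0.004,-0.008,0.258],[-0.004,-0.008,0.258],[-0.004,-0.008,0.258]],"twist":[[0,0,0],[0,0,0],[0,0,0],[0,0,0],[0,0,0]]}' 1 && python3 -m crank '{"slide":[[0,0,0],[0,0,0],[0,0,0],[0,0,0],[0,0,0],[0,0,0]],"twist":[[0,0,0],[0,0,0],[0,0,0],[0,0,0],[0,0,0],[0,0,0]]}' 0
python3 - <<'E'
from h import *
from station import robot,eyes
st=robot.get_state();p=st["ee_pos"]
for d in(.072,.08): print(rel(st,p+d*np.array([.9641,-.2656,0]),74.6))
s=eyes.snapshot("side");cv2.imwrite("pics/s1.png",cv2.resize(s["color"][120:300,150:390],None,fx=3,fy=3)[:,:,::-1])
E
```

```text
time_s: 2.22
ee_pos: [0.5496, 0.2831, 0.0369]
tool_rot: [0.133, 0.991, 0.001, 0.001]
contact_force: [0.2, -0.1, 0.0]
finger_gap: 0.0857
time_s: 2.98
ee_pos: [0.5506, 0.2849, 0.0376]
tool_rot: [0.132, 0.991, 0.003, 0.002]
contact_force: [0.7, 5.3, 6.0]
finger_gap: 0.0233
(array([-0.288, -0.001,  0.001]), array([0.002 , 0.0012, 0.0011]))
(array([-0.32 , -0.001,  0.001]), array([0.002 , 0.0012, 0.0011]))
```

View pics/s1.png

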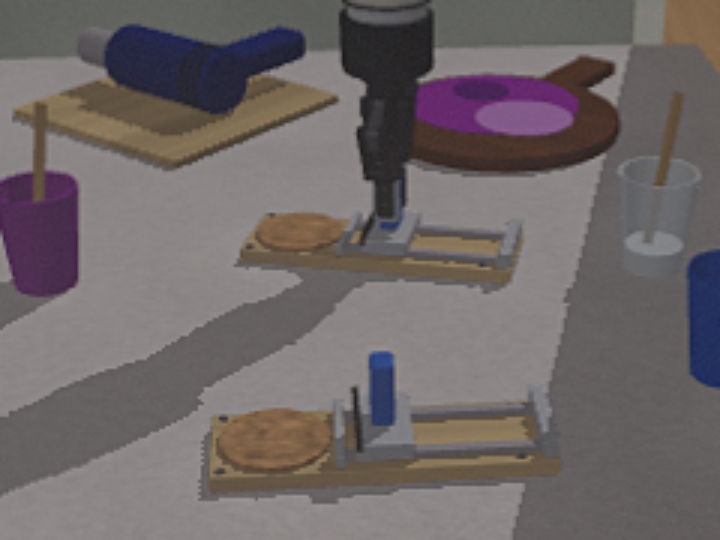

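The gripper holds the left tab (crop pixel (390,215)), with a gap of 23 mm. Now I pull it out gently.

```bash
python3 -m crank '{"slide":[[-0.03,0,0],[-0.06,0,0],[-0.09,0,0],[-0.12,0,0],[-0.12,0,0]],"twist":[[0,0,0],[0,0,0],[0,0,0],[0,0,0],[0,0,0]]}' 0; python3 -m crank '{"slide":[[-0.02,0,0],[-0.04,0,0],[-0.06,0,0],[-0.06,0,0]],"twist":[[0,0,0],[0,0,0],[0,0,0],[0,0,0]]}' 0
```

```text
time_s: 3.65
ee_pos: [0.5813, 0.2765, 0.0376]
tool_rot: [0.133, 0.991, 0.003, 0.003]
contact_force: [2.4, 2.6, 2.8]
finger_gap: 0.0233
time_s: 4.15
ee_pos: [0.5822, 0.2761, 0.0375]
tool_rot: [0.131, 0.991, 0.001, -0.008]
contact_force: [-21.7, 7.3, 21.3]
finger_gap: 0.0235
```

The left jaw stops hard at about 40 mm open (22 N), so the left one sticks. Now I push it home.

```bash
python3 -m crank '{"slide":[[0.03,0,0],[0.06,0,0],[0.09,0,0],[0.12,0,0],[0.145,0,0],[0.155,0,0],[0.16,0,0],[0.165,0,0],[0.165,0,0]],"twist":[[0,0,0],[0,0.002,0],[0,0.002,0],[0,0.002,0],[0,0.002,0],[0,0.002,0],[0,0.002,0],[0,0.002,0],[0,0.002,0]]}' 0
python3 - <<'E'
from h import *
from station import robot
st=robot.get_state();print(rel(st,(.5423,.2842,.037),74.6))
E
```

```text
time_s: 5.28
ee_pos: [0.5429, 0.287, 0.0377]
tool_rot: [0.131, 0.991, 0.002, -0.011]
contact_force: [5.2, 3.8, -7.8]
finger_gap: 0.0228
(array([-0.   , -0.011,  0.003]), array([ 0.0002, -0.0069,  0.002 ]))
```

```bash
python3 -m crank '{"slide":[[0.01,0,0],[0.016,0,0],[0.016,0,0]],"twist":[[0,-0.003,0],[0,-0.006,0],[0,-0.006,0]]}' 0;  python3 -m crank '{"slide":[[0,0,0],[0,0,0],[0,0,0],[0,0,0]],"twist":[[0,0,0],[0,0,0],[0,0,0],[0,0,0]]}' 1
python3 - <<'E'
from h import *
from station import robot
st=robot.get_state();p=st["ee_pos"].copy();p[2]=.12;print(rel(st,p,74.6),rel(st,(.524,-.0288,.12),90))
E
```

```text
time_s: 5.65
ee_pos: [0.5431, 0.2869, 0.0377]
tool_rot: [0.132, 0.991, 0.001, 0.002]
contact_force: [11.4, 1.3, -10.4]
finger_gap: 0.023
time_s: 6.15
ee_pos: [0.5423, 0.2867, 0.0377]
tool_rot: [0.132, 0.991, 0.001, 0.001]
contact_force: [-0.0, -0.5, -0.2]
finger_gap: 0.0852
(array([-0.001,  0.   , -0.329]), array([0.0005, 0.0006, 0.0013])) (array([-0.26 , -1.237, -0.331]), array([ 0.0004,  0.0007, -0.0843]))
```

```bash
python3 -m crank '{"slide":[[0,0,-0.12],[0,0,-0.28],[0,-0.02,-0.34],[-0.05,-0.15,-0.34],[-0.1,-0.35,-0.34],[-0.15,-0.55,-0.34],[-0.2,-0.75,-0.34],[-0.24,-0.95,-0.34],[-0.24,-0.95,-0.34]],"twist":[[0,0,0],[0,0,0],[0,0,0],[0,0,-0.02],[0,0,-0.04],[0,0,-0.06],[0,0,-0.084],[0,0,-0.084],[0,0,-0.084]]}' 1
python3 - <<'E'
from h import *
from station import robot,eyes
for n in("top",):
    s=eyes.snapshot(n);W=cloud(s)
    for k,b in {"L":(105,225,190,370),"R":(290,230,355,375)}.items():
        w=W[blue(s,b)];t=w[(w[:,2]>.066)&(w[:,2]<.08)]
        if len(t)>9: print(k,len(t),rect(t))
cv2.imwrite("pics/t2.png",s["color"][:,:,::-1])
st=robot.get_state();print(rel(st,(.524,-.0288,.037),90))
E
```

```text
time_s: 7.28
ee_pos: [0.536, 0.0352, 0.1218]
tool_rot: [0.005, 1.0, -0.001, -0.001]
contact_force: [0.2, 0.5, 0.0]
finger_gap: 0.0851
L 117 (array([542.5, 284.3]), array([23.5, 14.2]), 75.3)
R 90 (array([522.9, -29. ]), array([21.4, 13.2]), 87.8)
(array([ 0.049, -0.27 ,  0.34 ]), array([-0.0001,  0.0001, -0.0019]))
```

View pics/t2.png

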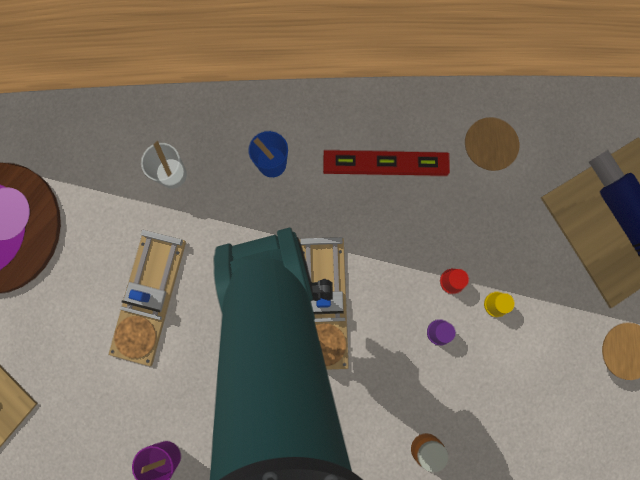

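The left jaw is home: its tab is at top pixel (139,296), measured at 0.542, 0.284. Now the right tab, at (323,301).

```bash
python3 -m crank '{"slide":[[0.02,-0.12,0],[0.049,-0.25,0],[0.049,-0.27,0.1],[0.049,-0.27,0.22],[0.049,-0.27,0.32],[0.049,-0.27,0.34],[0.049,-0.27,0.34]],"twist":[[0,0,0],[0,0,-0.002],[0,0,-0.002],[0,0,-0.002],[0,0,-0.002],[0,0,-0.002],[0,0,-0.002]]}' 1 && python3 -m crank '{"slide":[[0,0,0],[0,0,0],[0,0,0],[0,0,0],[0,0,0],[0,0,0]],"twist":[[0,0,0],[0,0,0],[0,0,0],[0,0,0],[0,0,0],[0,0,0]]}' 0
```

```text
time_s: 8.2
ee_pos: [0.5242, -0.0276, 0.0369]
tool_rot: [-0.001, 1.0, 0.0, -0.0]
contact_force: [0.2, -0.2, -0.3]
finger_gap: 0.0854
time_s: 8.95
ee_pos: [0.5247, -0.0268, 0.0377]
tool_rot: [-0.001, 1.0, 0.001, 0.001]
contact_force: [-1.2, 1.7, 5.3]
finger_gap: 0.0233
```

```bash
python3 -m crank '{"slide":[[-0.03,0,0],[-0.07,0,0],[-0.11,0,0],[-0.15,0,0],[-0.19,0,0],[-0.19,0,0]],"twist":[[0,0,0],[0,0,0],[0,0,0],[0,0,0],[0,0,0],[0,0,0]]}' 0
```

```text
time_s: 9.7
ee_pos: [0.5748, -0.0267, 0.0377]
tool_rot: [-0.001, 1.0, 0.001, 0.003]
contact_force: [2.5, 0.6, -1.6]
finger_gap: 0.0229
```

```bash
python3 -m crank '{"slide":[[-0.03,0,0],[-0.06,0,0],[-0.09,0,0],[-0.12,0,0],[-0.14,0,0],[-0.14,0,0]],"twist":[[0,0,0],[0,0,0],[0,0,0],[0,0,0],[0,0,0],[0,0,0]]}' 0
```

```text
time_s: 10.45
ee_pos: [0.6045, -0.0266, 0.0377]
tool_rot: [-0.001, 1.0, 0.0, -0.003]
contact_force: [-11.6, 1.6, 11.3]
finger_gap: 0.0231
```

The right jaw ran free to about 80 mm and its end block. Now home again.

```bash
python3 -m crank '{"slide":[[0.04,0,0],[0.09,0,0],[0.14,0,0],[0.19,0,0],[0.24,0,0],[0.28,0,0],[0.305,0,0],[0.32,0,0],[0.332,0,0],[0.332,0,0]],"twist":[[0,0,0],[0,0,0],[0,0,0],[0,0,0],[0,0,0],[0,0,0],[0,0,0],[0,0,0],[0,0,0],[0,0,0]]}' 0; python3 -m crank '{"slide":[[0.01,0,0],[0.012,0,0],[0.012,0,0]],"twist":[[0,0,0],[0,0,0],[0,0,0]]}' 0;  python3 -m crank '{"slide":[[0,0,0],[0,0,0],[0,0,0],[0,0,0]],"twist":[[0,0,0],[0,0,0],[0,0,0],[0,0,0]]}' 1
python3 - <<'E'
from h import *
from station import robot
st=robot.get_state()
c=np.array([.556,-.262]); 
for n,p in(("pur",(.467,-.232)),("yel",(.512,-.338))): d=np.array(p)-c;print(n,np.linalg.norm(d),np.degrees(np.arctan2(d[1],d[0])))
for yaw in (90,): print(rel(st,(.556,-.262,.13),yaw))
E
```

```text
time_s: 11.7
ee_pos: [0.5242, -0.0267, 0.0378]
tool_rot: [-0.001, 1.0, 0.001, -0.001]
contact_force: [6.4, 0.0, -19.7]
finger_gap: 0.0228
time_s: 12.08
ee_pos: [0.5243, -0.0267, 0.0378]
tool_rot: [-0.001, 1.0, 0.001, 0.002]
contact_force: [6.7, -0.1, -15.9]
finger_gap: 0.0229
time_s: 12.58
ee_pos: [0.5239, -0.0268, 0.0381]
tool_rot: [-0.001, 1.0, 0.001, 0.002]
contact_force: [-0.1, -0.6, -0.1]
finger_gap: 0.0852
pur 0.09392017887546852 161.372136823545
yel 0.08781799360040063 -120.06858282186246
(array([-0.127, -0.941, -0.368]), array([0.0004, 0.0011, 0.0007]))
```

```bash
python3 -m crank '{"slide":[[0,0,-0.12],[0,0,-0.28],[-0.01,-0.05,-0.368],[-0.03,-0.22,-0.368],[-0.06,-0.42,-0.368],[-0.09,-0.62,-0.368],[-0.11,-0.82,-0.368],[-0.127,-0.941,-0.368],[-0.127,-0.941,-0.368]],"twist":[[0,0,0],[0,0,0],[0,0,0],[0,0,-0.03],[0,0,-0.06],[0,0,-0.09],[0,0,-0.111],[0,0,-0.111],[0,0,-0.111]]}' 1
python3 - <<'E'
from h import *
from station import robot,eyes
s=eyes.snapshot("side");W=cloud(s);H=hsv(s)
r=((H[...,0]<6)|(H[...,0]>174))&(H[...,1]>150);q=np.zeros_like(r);q[310:360,288:325]=1
w=W[r&q];t=w[w[:,2]>.044];print("cup",((np.nanmin(t,0)+np.nanmax(t,0))/2).round(4))
for k,b in {"L":(225,170,330,220),"R":(212,230,342,290)}.items():
    w=W[blue(s,b)];t=w[(w[:,2]>.066)&(w[:,2]<.08)];print(k,rect(t))
st=robot.get_state();print(st["qpos"].round(2),rel(st,(.556,-.262,.012),110))
cv2.imwrite("pics/s3.png",s["color"][:,:,::-1])
E
```

```text
time_s: 13.7
ee_pos: [0.5551, -0.2661, 0.1298]
tool_rot: [-0.172, 0.985, -0.001, 0.002]
contact_force: [-0.9, 0.2, -0.5]
finger_gap: 0.0856
cup [ 0.5571 -0.2609  0.0473]
L (array([540.7, 283.6]), array([23.9, 10. ]), 86.9)
R (array([523.9, -30.7]), array([12.6, 24.9]), 5.9)
[ 0.52  0.59 -0.22  1.93  0.2   0.64  2.1 ] (array([-0.003,  0.003,  0.471]), array([ 0.0001,  0.001 , -0.0003]))
```

View pics/s3.png

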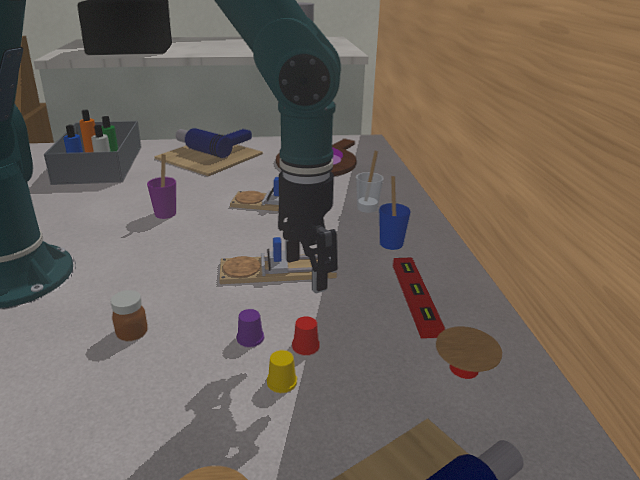

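Both jaws are home, and the cup at (306,335) is untouched with clear space for the fingers. I'll descend.

```bash
python3 -m crank '{"slide":[[-0.003,0.003,0.1],[-0.003,0.003,0.22],[-0.003,0.003,0.34],[-0.003,0.003,0.43],[-0.003,0.003,0.471],[-0.003,0.003,0.471],[-0.003,0.003,0.471]],"twist":[[0,0,0],[0,0,0],[0,0,0],[0,0,0],[0,0,0],[0,0,0],[0,0,0]]}' 1 && python3 -m crank '{"slide":[[0,0,0],[0,0,0],[0,0,0],[0,0,0],[0,0,0],[0,0,0]],"twist":[[0,0,0],[0,0,0],[0,0,0],[0,0,0],[0,0,0],[0,0,0]]}' 0 && python3 -m crank '{"slide":[[0,0,-0.05],[0,0,-0.2],[0,0,-0.36],[0,0,-0.5],[0,0,-0.56],[0,0,-0.56]],"twist":[[0,0,0],[0,0,0],[0,0,0],[0,0,0],[0,0,0],[0,0,0]]}' 0
python3 - <<'E'
from h import *
from station import robot,eyes
s=eyes.snapshot("side")
st=robot.get_state();print(rel(st,(.4728,.3038,.13),74.6))
cv2.imwrite("pics/s4.png",cv2.resize(s["color"][150:400,200:440],None,fx=2.4,fy=2.4)[:,:,::-1])
pickle.dump(s,open("s4.pkl","wb"))
E
```

```text
time_s: 14.62
ee_pos: [0.5566, -0.2618, 0.0129]
tool_rot: [-0.174, 0.985, 0.0, 0.002]
contact_force: [-0.0, -0.3, 0.7]
finger_gap: 0.0852
time_s: 15.38
ee_pos: [0.557, -0.262, 0.014]
tool_rot: [-0.173, 0.985, -0.0, 0.002]
contact_force: [-1.9, 0.1, 6.9]
finger_gap: 0.037
time_s: 16.12
ee_pos: [0.5567, -0.2624, 0.155]
tool_rot: [-0.173, 0.985, -0.001, 0.003]
contact_force: [0.1, 0.2, -0.6]
finger_gap: 0.0367
(array([-0.46 ,  2.241,  0.095]), array([1.000e-04, 1.400e-03, 1.965e-01]))
```

View pics/s4.png

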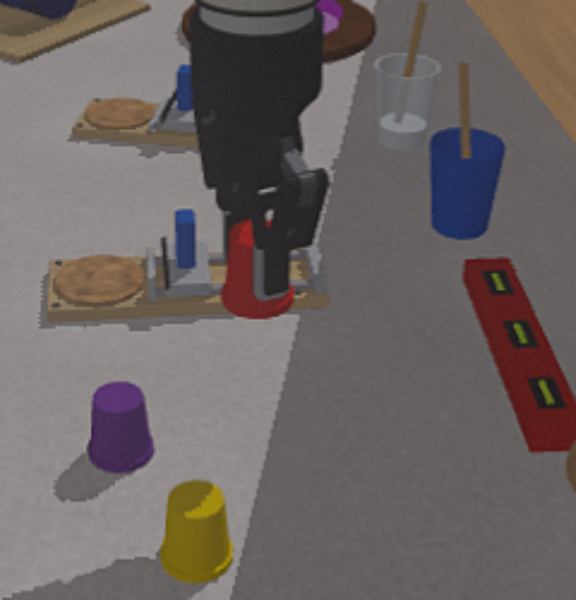

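The cup is held upright, at crop (260,270), and lifted. Now I carry it to the left pad.

```bash
python3 -m crank '{"slide":[[-0.03,0.12,0],[-0.06,0.3,0],[-0.1,0.48,0],[-0.14,0.66,0],[-0.17,0.84,0],[-0.2,0.98,0],[-0.2,0.98,0]],"twist":[[0,0,0.02],[0,0,0.05],[0,0,0.08],[0,0,0.11],[0,0,0.15],[0,0,0.196],[0,0,0.196]]}' 0
python3 - <<'E'
from h import *
from station import robot
print(rel(robot.get_state(),(.4728,.3038,.13),74.6))
E
```

```text
time_s: 17.05
ee_pos: [0.5176, -0.0108, 0.1521]
tool_rot: [0.13, 0.992, 0.001, 0.0]
contact_force: [-0.8, -0.1, -0.3]
finger_gap: 0.0368
(array([0.496, 1.17 , 0.09 ]), array([0.0005, 0.    , 0.0028]))
```

```bash
python3 -m crank '{"slide":[[0.05,0.12,0],[0.13,0.3,0],[0.2,0.48,0],[0.28,0.66,0],[0.36,0.84,0],[0.41,0.96,0],[0.41,0.96,0]],"twist":[[0,0,0],[0,0,0],[0,0,0],[0,0,0],[0,0,0.0028],[0,0,0.0028],[0,0,0.0028]]}' 0
python3 - <<'E'
from h import *
from station import robot
print(rel(robot.get_state(),(.4728,.3038,.08),74.6))
E
```

```text
time_s: 17.92
ee_pos: [0.4798, 0.2496, 0.1514]
tool_rot: [0.131, 0.991, 0.001, -0.0]
contact_force: [0.7, -0.3, 0.6]
finger_gap: 0.0368
(array([0.083, 0.201, 0.286]), array([ 0.0006, -0.0003,  0.0017]))
```

```bash
python3 -m crank '{"slide":[[0.04,0.1,0],[0.083,0.2,0.05],[0.083,0.201,0.15],[0.083,0.201,0.25],[0.083,0.201,0.286],[0.083,0.201,0.286],[0.083,0.201,0.286]],"twist":[[0,0,0.002],[0,0,0.002],[0,0,0.002],[0,0,0.002],[0,0,0.002],[0,0,0.002],[0,0,0.002]]}' 0
python3 - <<'E'
from h import *
from station import robot,eyes
s=eyes.snapshot("side");W=cloud(s);H=hsv(s)
r=((H[...,0]<6)|(H[...,0]>174))&(H[...,1]>150);q=np.zeros_like(r);q[130:230,225:300]=1
w=W[r&q];w=w[np.isfinite(w[:,0])];print("cup",len(w),w.min(0).round(4),w.max(0).round(4),np.percentile(w[:,2],2))
print(rel(robot.get_state(),(.4728,.3038,.032),74.6))
cv2.imwrite("pics/s5.png",cv2.resize(s["color"][120:240,190:350],None,fx=4,fy=4)[:,:,::-1])
E
```

```text
time_s: 18.8
ee_pos: [0.4737, 0.3033, 0.0806]
tool_rot: [0.135, 0.991, 0.001, 0.0]
contact_force: [0.6, -0.3, -0.1]
finger_gap: 0.0371
cup 142 [0.454  0.2779 0.0657] [0.494  0.3149 0.1171] 0.06816971551260016
(array([ 0.004, -0.001,  0.195]), array([ 0.0009,  0.    , -0.0005]))
```

View pics/s5.png

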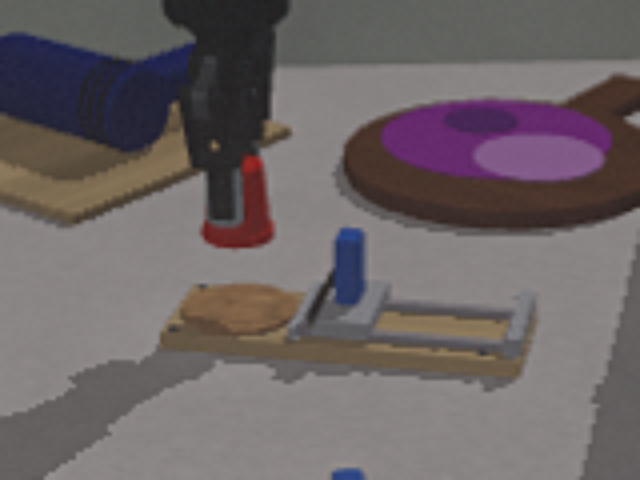

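The cup hangs upright above the left pad, with its rim at crop (238,232) and its bottom at z≈0.066. I'll lower it.

```bash
python3 -m crank '{"slide":[[0.004,0,0.06],[0.004,0,0.12],[0.004,0,0.165],[0.004,0,0.19],[0.004,0,0.195],[0.004,0,0.195]],"twist":[[0,0,0],[0,0,0],[0,0,0],[0,0,0],[0,0,0],[0,0,0]]}' 0;python3 -m crank '{"slide":[[0,0,0.003],[0,0,0.006],[0,0,0.006]],"twist":[[0,0,0],[0,0,0],[0,0,0]]}' 0
```

```text
time_s: 19.6
ee_pos: [0.4728, 0.3041, 0.0321]
tool_rot: [0.135, 0.991, 0.001, 0.0]
contact_force: [-0.0, -0.4, -1.4]
finger_gap: 0.0371
time_s: 19.98
ee_pos: [0.4729, 0.3042, 0.0308]
tool_rot: [0.135, 0.991, 0.002, 0.0]
contact_force: [-0.5, -0.7, -0.4]
finger_gap: 0.0368
```

```bash
python3 -m crank '{"slide":[[0,0,0.004],[0,0,0.006],[0,0,0.006]],"twist":[[0,0,0],[0,0,0],[0,0,0]]}' 0
```

```text
time_s: 20.35
ee_pos: [0.4729, 0.3042, 0.03]
tool_rot: [0.135, 0.991, 0.002, 0.0]
contact_force: [-0.8, -0.6, 7.0]
finger_gap: 0.0374
```

Contact at 7 N, with TCP z at 0.030 as expected. I release and retreat straight up.

```bash
python3 -m crank '{"slide":[[0,0,0],[0,0,0],[0,0,0],[0,0,0],[0,0,0]],"twist":[[0,0,0],[0,0,0],[0,0,0],[0,0,0],[0,0,0]]}' 1; python3 -m crank '{"slide":[[0,0,-0.05],[0,0,-0.15],[0,0,-0.3],[0,0,-0.45],[0,0,-0.6],[0.1,0.15,-0.7],[0.1,0.35,-0.7],[0.1,0.55,-0.7],[0.1,0.7,-0.7],[0.1,0.7,-0.7]],"twist":[[0,0,0],[0,0,0],[0,0,0],[0,0,0],[0,0,0],[0,0,0],[0,0,0],[0,0,0],[0,0,0],[0,0,0]]}' 1
python3 - <<'E'
from h import *
from station import robot,eyes
for n in("top","side"):
    s=eyes.snapshot(n);W=cloud(s);H=hsv(s)
    r=((H[...,0]<6)|(H[...,0]>174))&(H[...,1]>150);q=np.zeros_like(r)
    if n=="top": q[300:375,100:180]=1
    else: q[150:215,225:270]=1
    w=W[r&q];t=w[(w[:,2]>.058)]
    print(n,"cup",len(w),len(t),np.nanmin(w[:,2]),np.nanmax(w[:,2]),((np.nanmin(t,0)+np.nanmax(t,0))/2).round(4) if len(t) else None)
    for k,b in {"top":{"L":(105,225,190,370),"R":(290,230,355,375)},"side":{"L":(225,170,330,220),"R":(212,230,342,290)}}[n].items():
        w=W[blue(s,b)];t=w[(w[:,2]>.066)&(w[:,2]<.08)]
        if len(t)>9: print(k,rect(t))
    cv2.imwrite(f"pics/{n}6.png",s["color"][:,:,::-1])
st=robot.get_state();print(st["time_s"],st["ee_pos"],st["contact_force"])
E
```

```text
time_s: 20.98
ee_pos: [0.4729, 0.3042, 0.0299]
tool_rot: [0.135, 0.991, 0.002, 0.0]
contact_force: [0.4, 0.0, -0.1]
finger_gap: 0.0854
time_s: 22.22
ee_pos: [0.4946, 0.4831, 0.2062]
tool_rot: [0.133, 0.991, 0.003, 0.001]
contact_force: [0.5, -0.9, 0.2]
finger_gap: 0.0852
top cup 636 352 0.014275869512319073 0.06872876710699682 [0.474  0.3013 0.0634]
L (array([542.5, 284.1]), array([22.4, 14.1]), 75.2)
R (array([523.8, -29. ]), array([21.4, 14.9]), 88.3)
side cup 201 68 0.015913444804410926 0.06652413941666313 [0.4736 0.2984 0.0623]
L (array([541.9, 282.5]), array([18. , 12.5]), 85.3)
R (array([524.1, -27. ]), array([12. , 22.1]), 4.3)
22.325 [0.49493373 0.47832294 0.20565368] [-0.54143285 -0.91321096 -0.63057046]
```

View pics/side6.png

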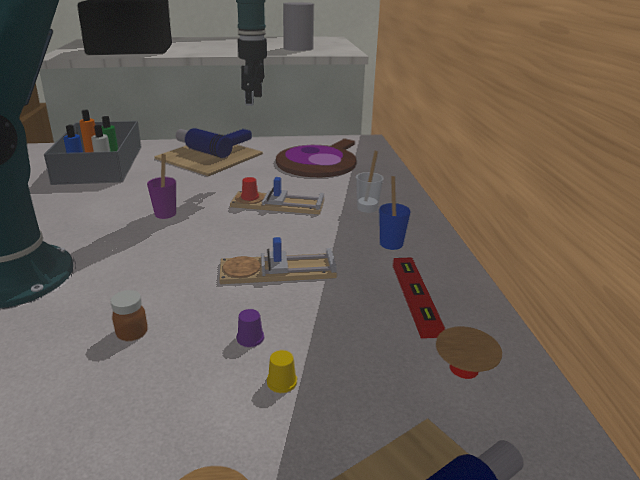

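View pics/top6.png

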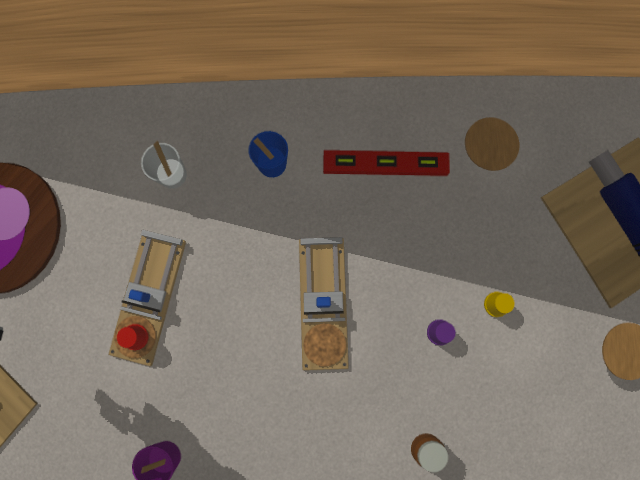

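The cup stands upright in the middle of the left pad, at top (130,338) and side (249,188), about 3 mm off centre. Both jaws are home, the other things are unmoved, and the arm is clear. I'm handing in.

```bash
python3 -c "
from station import robot
print(robot.close_job())"
```

```text
the job is handed in; nothing more can be done
None
```

The red cup is standing upside down on the left holder's pad, which is the one that sticks, and the job is handed in (no verdict is reported). The last clock reading before hand-in was 22.3 s of the 69 s allowed.

- **Left holder:** its jaw stopped hard at about 40 mm open (about 22 N on the wrist), and I pushed it fully home again.
- **Right holder:** its jaw ran free to its end block at about 80 mm, and I pushed it fully home again.
- **Cup position:** the last pictures put the cup's middle about 3 mm from the pad's middle in the top view and about 5 mm in the side view. Its top is at z≈0.064, which is what it should be when standing on the pad.
- **Other checks:** both tabs measured within about 2 mm of home. The mixing cups, the level and the purple and yellow cups look unmoved in the pictures. The arm was well clear, with the gripper open.
- **Disagreements:** the two cameras differ by up to about 3 mm, close to the calibration error. No check failed.

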